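# Empty the plaster chuck and seat it on the sprung pin rest

## Task

Tip the three clay balls out of the white plaster chuck into the big clay bowl, then turn the chuck upright and set it on the round metal rest, sliding it along the slot as needed until the hole in its foot drops over the pin. Press the chuck fully down on its spring and finish like that: still gripping the chuck and holding it pressed down, without letting go. Leave the bowl, the mallet, the slip cup, the cork block and the spray bottle where they stand.

Things in the scene. Friction and masses are not known exactly. Their poses are not given: they have to be found in the camera images.
- chuck_mid (a point): Centre (on the axis, half-way up) of the loose white plaster chuck, a thick-walled round cup, 0.18 to 0.29 kg, straight outside: 66 mm in diameter, 80 mm high. z points out of its mouth. The hollow tapers from 32 mm wide at its floor (30 mm above the foot) to 58 mm at the rim: balls roll out when it is tipped 90 degrees or more from upright. Its turn about its axis does not matter.
- chuck_hole (a point): Mouth of the hole in the middle of the chuck's flat foot, 40 mm below chuck_mid, facing down: 20 mm in diameter, 24 mm deep, unseen while the chuck stands.
- ball_1_center (a point): Centre of a terracotta ball, 16 mm in diameter, 12 g, which starts inside the chuck.
- ball_2_center (a point): Centre of a second such ball.
- ball_3_center (a point): Centre of a third such ball.
- bowl_mid (a point): Centre, half-way up (50 mm over the table), of the big red-brown clay bowl, loose, 0.9 kg, 184 mm in diameter over its rim, 100 mm high, hollow: the inside is about 125 mm wide, open upward.
- head_top (a point): Centre of the flat top of the round metal rest's sprung aluminium disc (100 mm in diameter), 45 mm above the table at the start. Its x axis runs along a dark slot, 44 mm long, through the disc's middle, in which the pin stands.
- rest: The fixed dark base of the rest, 124 mm in diameter, origin under its middle on the table. In the slot of its disc a brass pin, 12 mm thick, 16 mm high with a tapered tip, is firmly clamped somewhere within 12 mm of the middle to either side: its exact place is not given, and the chuck hides it. A chuck riding on the pin stands 16 mm high; seated, its foot lies flat on the disc.
- press_head (a joint): How far the sprung disc (with its pin) is pushed down, in m: 0 up, 0.008 fully down on its stop. It starts to move at about 4.5 N and takes about 14 N, the chuck's weight included, at the stop; it springs back when let go.
- mallet: Wooden mallet lying beyond the work, 150 x 93 x 35 mm; bystander. Origin at its underside.
- slip_cup: Small grey-brown cup, 65 mm wide, 47 mm high; bystander. Origin at its underside.
- cork: Cork block, 58 x 55 x 22 mm; bystander on the near left. Origin at its underside.
- spray: White spray bottle, 186 mm tall, 90 mm wide, at the far side; bystander. Origin at its underside.
Not all that is in view belongs to the job. What is shaped like the part that bears chuck_mid but green or red is not meant.

How it is judged:
On the way, in this order (a step that is already met when the one before it is completed fails the run):
1. All three balls have been tipped out of the chuck and lie in the bowl (horizontal distance between each of ball_1_center, ball_2_center, ball_3_center and bowl_mid below 0.085 m and height (world z) of each of ball_1_center, ball_2_center, ball_3_center below 0.09 m and distance between each of ball_1_center, ball_2_center, ball_3_center and chuck_mid above 0.06 m), for 0.2 s.
2. The chuck stands upright, its foot dropped over the pin onto the disc (z of chuck_mid in the frame of head_top between 0.036 and 0.043 m and horizontal distance between chuck_mid and head_top below 0.02 m and angle between chuck_mid's own z axis and vertical below 0.08 rad), for 0.1 s.
At the end, for the whole second after the job is handed in: The three balls lie in the bowl; the chuck is upright (within 0.08 rad) with its foot on the disc (within 3 mm) over the pin; the disc is pressed down by more than 6 of its 8 mm, at rest, and the fingers are still gripping the chuck (more than 2 N) (all of step 1 and all of step 2 and value of joint press_head above 0.006 m and contact force between the fingers and chuck above 2 N and linear speed of chuck below 0.02 m/s); the arm keeps its last pose, push and grip.
It fails at once if A bystander (mallet, slip cup, cork block, spray bottle) is moved by more than 20 mm (distance of any of mallet, slip_cup, cork, spray from where it was at the start of the episode above 0.02 m).
It fails at once if The bowl is pushed away by more than 40 mm (distance of bowl_mid from where it was at the start of the episode above 0.04 m).
It also fails if it takes over 67 s, if anything falls off the work surface, if the arm or the gripper's body presses on something with over 40 N, if the wrist force passes 120 N, or if a joint passes its speed limit or range.

## Robot

A 7-joint arm with a two-finger parallel gripper is mounted at the origin on a cart in front of the work surface, level with it; the furniture and walls round the work are solid. World frame = base frame: x ahead of the robot, y to its left, z up, the work surface at z = 0. Lengths are in m, angles in rad, forces in N, time in s.
With the tool pointing down it reaches from about 0.425 to 0.925 m from the base axis. Payload 6.8 kg.
Tool frame: the origin (TCP) lies at the very end of the fingers, on their centre line; the grasp point (between the pads) lies bot.hold_point_z behind it (bot.hold_point_z is the distance from the TCP to the grasp point, in m); x points along the fingers, z is the direction in which the jaws open and shut, and the axes are right-handed (so a half turn about x gives the same grasp; the last joint's range is limited). The gripper opens to 85 mm and grips with 20 to 120 N. Pads are 22 mm wide; open, the fingers measure 114 mm over their backs; the gripper's body (76 mm by 85 mm) begins 54 mm behind the grasp point. The pads swing forward as they close: fully open they stand 13 mm farther back than shut.
Start: joints at [1.236, 0.477, 0.022, 1.555, -0.011, 1.109, -0.083], TCP at [0.152, -0.658, 0.231] pointing down, gripper open.
Joint ranges: [-2.96, 2.96], [-0.34, 2.1], [-1.41, 1.46], [0.24, 2.44], [-1.37, 4.51], [0.17, 1.92], [-2.96, 2.96]. Speed limits (rad/s): [2.39, 2.39, 3.14, 3.14, 3.14, 3.14, 3.14].

## Interface

Orientations are given as a unit quaternion [w, x, y, z].
In Python, from station import bot gives the robot as it stands.
- The arm moves only by the tool drive_tool, never from a script. Its arguments are lists of equal length, an entry for each row: "slide": the shift along the world's x, y, z in mm, a list of three; "turn": the turn, a rotation vector about the world's x, y, z in rad, a list of three; "gripper": the opening, from 0 (shut) to 1 (fully open). A call has 1 to 10 rows; each row is the pose to reach, as a shift and turn from the pose measured when the call began; what a row does not reach only later rows make up. A row lasts 1/10 s, in which the tool goes at most 50 mm and 8.59 degrees, less where a joint would pass 70% of its speed; a pose out of reach is approached as far as the arm can. A call with a gripper value outside its range is refused whole. The fingers move at their own pace and stop on an object; "squeeze" is the grip in N (left out, the last holds). Time passes only in rows, so rows that repeat a pose let the fingers close. It gives the time, the measured TCP pose, the force and the opening at its end, in the units of the state.
- bot.get_obs(): the state, without advancing time (a new reading comes with each control period).
- bot.read_camera(name): name is "scene" or "side" or "wrist"; returns a dict with "color" (480x640x3 uint8, red, green, blue), "fovy" (degrees; the focal length in pixels is half the picture's height over the tangent of half this angle, whatever the lens; pixels are square), "cx", "cy" (the principal point, pixels), "dist_coeffs" ([k1, k2, p1, p2, k3] as OpenCV has them; the pictures are not rectified), "R" (3x3) and "t" (3): a world point X has camera coordinates R X + t. Camera axes: x right, y down, z forward; pixel columns grow to the right and rows downward; lengths in m; the calibration is good to about 2 mm. A picture is of the moment at which its call begins. There is no depth.
- bot.hand_in(): hands the job in, once; it reports no verdict.
The state is a dict: "t": time; "q": joint angles; "joint_vel": joint speeds; "joint_torque": joint torques, N m; "eef_pos": TCP position; "tool_rot": TCP orientation; "contact_force": force on the tool from outside, world axes, zero at the start; "torque": the same for the moment, N m; "gripper_width": opening from 0.0 (shut) to 1.0 (fully open).
Only numpy, scipy, OpenCV 4.12 (cv2) and the standard library are available. Lean on these libraries where they do the work, as an engineer would, in place of code of your own. Each camera call takes 0.05 s, during which the arm holds its last target.

## Working session

There is one attempt and no reset: what is moved stays moved. The work goes in short steps, Python scripts to look and compute and a tool call to move; the robot and the scene stay as the last step left them, time stands still between calls to the robot, and variables do not carry over. Pictures are saved under pics/ and viewed, and the job is handed in when it is done.

Besides the shell and the picture viewer there is one more tool, called after ">>>" as name(argument=value, ...) on one line, values as JSON. drive_tool: Moves the arm, as the interface text tells. Its arguments: {"type":"object","properties":{"slide":{"type":"array"},"turn":{"type":"array"},"gripper":{"type":"array"},"squeeze":{"type":"number"}},"required":["slide","turn","gripper"]}

```bash
ls; mkdir -p pics
python3 - <<'E'
from station import bot
import cv2,numpy as np
o=bot.get_obs()
for k,v in o.items(): print(k,np.round(v,4))
print(bot.hold_point_z)
for n in ["scene","side","wrist"]:
    c=bot.read_camera(n)
    cv2.imwrite(f"pics/{n}0.png",c["color"][:,:,::-1])
    print(n,c["fovy"],c["cx"],c["cy"],c["dist_coeffs"],(-np.array(c["R"]).T@c["t"]).round(3), np.array(c["R"]).round(3).tolist())
E
```

```text
pics
t 0.0
q [ 1.2359  0.4778  0.0223  1.5565 -0.0115  1.1093 -0.0831]
joint_vel [ 0.0005  0.001  -0.0003  0.0004  0.002   0.0009 -0.0005]
joint_torque [-6.00000e-04 -5.96455e+01  1.60800e+00 -2.81205e+01  1.26000e-02
  9.30000e-03 -0.00000e+00]
eef_pos [ 0.1516 -0.6571  0.2303]
tool_rot [ 0.5528  0.4406  0.5539 -0.4398]
contact_force [-0.1761 -0.6612 -0.1493]
torque [0.0126 0.0228 0.0687]
gripper_width 1.0001
0.0187
scene 57.88137789537131 326.25748327329705 234.16539733697422 [0.02160499 0.         0.         0.         0.        ] [0.206 0.829 0.488] [[-0.896, -0.444, 0.022], [-0.207, 0.373, -0.905], [0.394, -0.815, -0.426]]
side 49.19969270484669 319.00679307011075 236.86978606460897 [-0.11126105  0.          0.          0.          0.        ] [0.459 1.173 0.617] [[-0.995, -0.095, -0.022], [-0.022, 0.439, -0.898], [0.095, -0.893, -0.439]]
wrist 60.01373715365891 321.0982179607318 237.29905700997264 [-0.04862881  0.          0.          0.          0.        ] [ 0.219 -0.642  0.373] [[0.224, -0.975, -0.001], [-0.938, -0.216, 0.272], [-0.265, -0.06, -0.962]]
```

View pics/scene0.png

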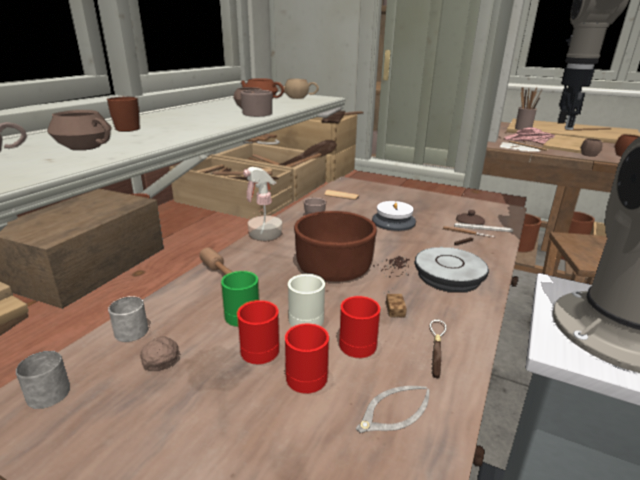

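View pics/side0.png

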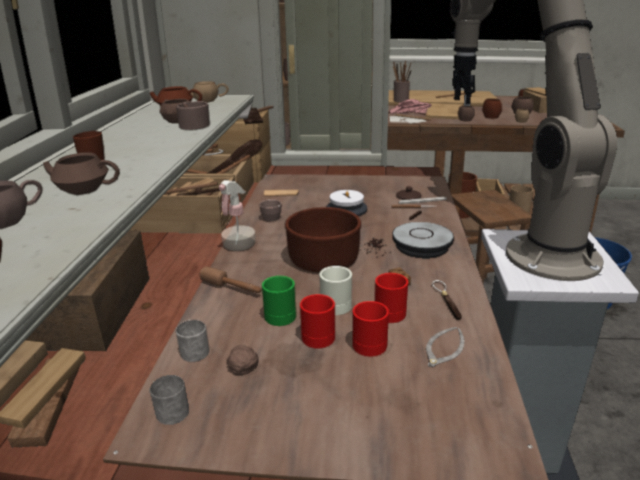

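View pics/wrist0.png

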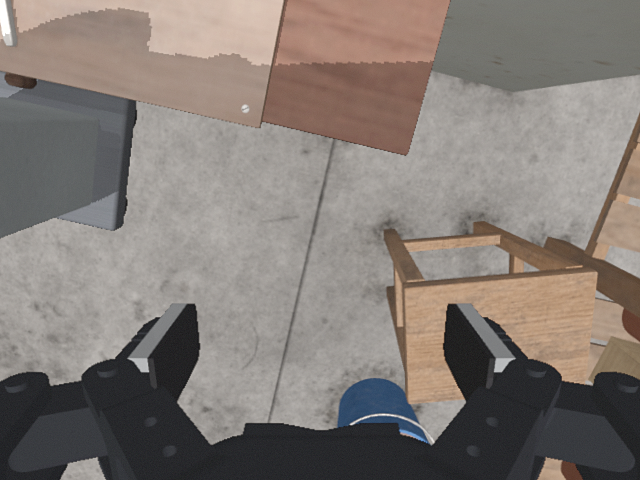

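```bash
cat > h.py <<'E'
import cv2,numpy as np
from station import bot
def cam(n):
    c=bot.read_camera(n); f=240/np.tan(np.radians(c["fovy"])/2)
    c["K"]=np.array([[f,0,c["cx"]],[0,f,c["cy"]],[0,0,1]]);c["R"]=np.array(c["R"]);c["t"]=np.array(c["t"]);c["d"]=np.array(c["dist_coeffs"])
    return c
def ray(c,uv):
    p=cv2.undistortPoints(np.array([[uv]],float),c["K"],c["d"])[0,0]
    return -c["R"].T@c["t"], c["R"].T@np.array([p[0],p[1],1])
def onz(c,uv,z):
    o,d=ray(c,uv); return o+d*(z-o[2])/d[2]
def proj(c,P):
    return cv2.projectPoints(np.array(P,float).reshape(-1,3),cv2.Rodrigues(c["R"])[0],c["t"],c["K"],c["d"])[0][:,0]
def crop(c,x0,y0,x1,y1,s,name):
    cv2.imwrite(name,cv2.resize(c["color"][y0:y1,x0:x1,::-1],None,fx=s,fy=s,interpolation=cv2.INTER_CUBIC))
E
python3 - <<'E'
from h import *
a=cam("scene");b=cam("side")
crop(a,200,180,500,405,2.6,"pics/c1.png")
crop(b,200,170,480,370,2.8,"pics/c2.png")
for n,uv,z in [("chuck top",(306,286),.08),("green",(240,283),.08),("red1",(259,312),.08),("red2",(307,336),.08),("red3",(360,307),.08),("disc",(452,263),.045),("disc2",(394,211),.045),("bowl",(335,227),.1)]: print(n,onz(a,uv,z).round(3))
for n,uv,z in [("chuck top",(336,275),.08),("disc",(423,234),.045),("bowl",(323,222),.1)]: print(n,onz(b,uv,z).round(3))
E
```

```text
chuck top [0.52  0.257 0.08 ]
green [0.627 0.303 0.08 ]
red1 [0.548 0.36  0.08 ]
red2 [0.452 0.377 0.08 ]
red3 [0.411 0.271 0.08 ]
disc [ 0.318 -0.02   0.045]
disc2 [ 0.52  -0.242  0.045]
bowl [0.565 0.044 0.1  ]
chuck top [0.524 0.254 0.08 ]
disc [ 0.325 -0.02   0.045]
bowl [0.569 0.041 0.1  ]
```

View pics/c1.png

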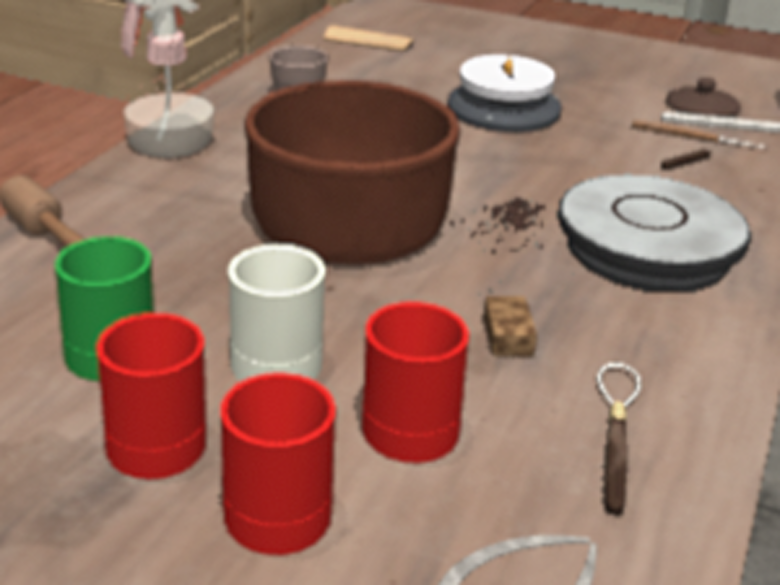

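View pics/c2.png

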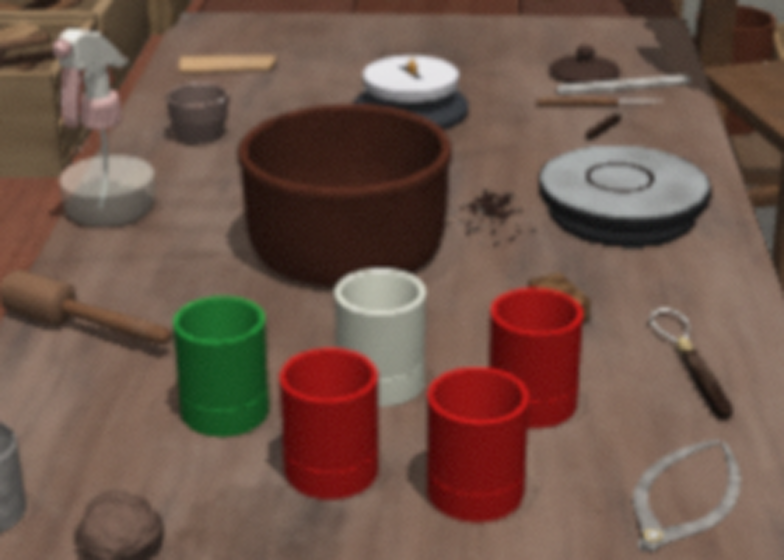

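Run:
```python
from h import *
from scipy.spatial.transform import Rotation as Ro
o=bot.get_obs();w,x,y,z=o["tool_rot"];R=Ro.from_quat([x,y,z,w]).as_matrix();print(R.round(3))
a=np.degrees(np.arctan2(*o["eef_pos"][1::-1]));print(a,np.degrees(np.arctan2(R[1,2],R[0,2])))
a=cam("scene");b=cam("side")
# white chuck mask
for c,n,box in [(a,"scene",(280,265,335,335)),(b,"side",(315,260,360,320))]:
    im=c["color"].astype(int);m=np.zeros((480,640),np.uint8)
    x0,y0,x1,y1=box;s=im[y0:y1,x0:x1]
    m[y0:y1,x0:x1]=((s.min(2)>110)&(s.max(2)-s.min(2)<45))*255
    k,l,st,ce=cv2.connectedComponentsWithStats(m);i=1+np.argmax(st[1:,4]);print(n,st[i],ce[i])
```

```text
[[-0.     0.974  0.225]
 [ 0.001  0.225 -0.974]
 [-1.    -0.    -0.001]]
-77.00500008244016 -77.00242758184437
scene [ 287  274   48   52 1844] [306.19088937 298.73861171]
side [ 319  266   34   49 1041] [337.87896254 285.89433237]
```

>>> drive_tool(slide=[[30, 30, 0], [60, 65, 0], [95, 105, 0], [130, 145, 0], [165, 185, 0], [200, 225, 0], [235, 265, 0], [270, 305, 0], [305, 345, 0], [330, 375, 0]], turn=[[0, 0, 0.08], [0, 0, 0.16], [0, 0, 0.24], [0, 0, 0.32], [0, 0, 0.4], [0, 0, 0.48], [0, 0, 0.56], [0, 0, 0.64], [0, 0, 0.72], [0, 0, 0.8]], gripper=[1, 1, 1, 1, 1, 1, 1, 1, 1, 1])

```text
t: 1.35
eef_pos: [0.4757, -0.2896, 0.2314]
tool_rot: [0.682, 0.189, 0.681, -0.189]
contact_force: [0.5, -0.7, 0.3]
gripper_width: 1.002
```

Run:
```python
from h import *
c=cam("wrist");cv2.imwrite("pics/w1.png",c["color"][:,:,::-1])
np.savez("w1.npz",**{k:c[k] for k in("color","K","R","t","d")})
print(bot.get_obs()["eef_pos"],bot.get_obs()["q"].round(3))
```

```text
[ 0.48214411 -0.28045285  0.23183057] [ 0.697  0.306 -0.34   1.822  0.111  1.031 -0.211]
```

View pics/w1.png

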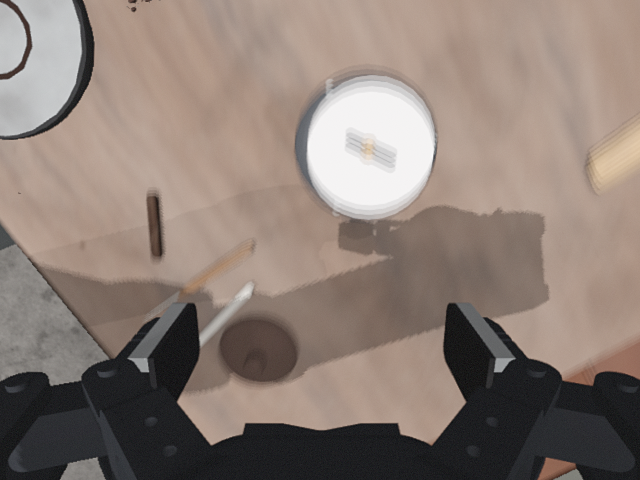

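>>> drive_tool(slide=[[10, 15, -20], [20, 30, -40], [20, 30, -40], [20, 30, -40]], turn=[[0, 0, 0], [0, 0, 0], [0, 0, 0], [0, 0, 0]], gripper=[1, 1, 1, 1])

```text
t: 1.8
eef_pos: [0.5017, -0.2509, 0.1918]
tool_rot: [0.684, 0.185, 0.682, -0.182]
contact_force: [0.7, -0.4, 0.2]
gripper_width: 0.996
```

Run:
```python
from h import *
c=cam("wrist");cv2.imwrite("pics/w2.png",c["color"][:,:,::-1])
im=c["color"].astype(int)
m=(im.min(2)>150).astype(np.uint8)*255
m=cv2.morphologyEx(m,cv2.MORPH_OPEN,np.ones((5,5),np.uint8))
cs,_=cv2.findContours(m,cv2.RETR_EXTERNAL,cv2.CHAIN_APPROX_NONE)
for q in cs:
    if cv2.contourArea(q)<5000: continue
    e=cv2.fitEllipse(q);print("disc",e,onz(c,e[0],.045).round(4))
    P=np.array([onz(c,p[0].astype(float),.045)[:2] for p in q[::5]])
    A=np.c_[2*P,np.ones(len(P))];s=np.linalg.lstsq(A,(P**2).sum(1),rcond=None)[0];print("circle",s[:2],np.sqrt(s[2]+s[0]**2+s[1]**2))
    x,y,w,h=cv2.boundingRect(q)
    crop(c,max(x-5,0),max(y-5,0),x+w+5,y+h+5,3.2,"pics/w2c.png");print(x-5,y-5)
print(bot.get_obs()["eef_pos"])
np.savez("w2.npz",**{k:c[k] for k in("color","K","R","t","d")})
```

```text
disc ((370.16455078125, 226.9453582763672), (132.5330352783203, 137.6668701171875), 66.35804748535156) [ 0.5308 -0.273   0.045 ]
circle [ 0.52992175 -0.27496462] 0.049508341727418866
297 155
disc ((23.825565338134766, 101.02001190185547), (58.1118278503418, 206.8134765625), 178.88690185546875) [ 0.3694 -0.0764  0.045 ]
circle [ 0.35809695 -0.06810917] 0.04320991324782345
-5 -5
[ 0.5018068  -0.25179495  0.19239205]
```

View pics/w2c.png

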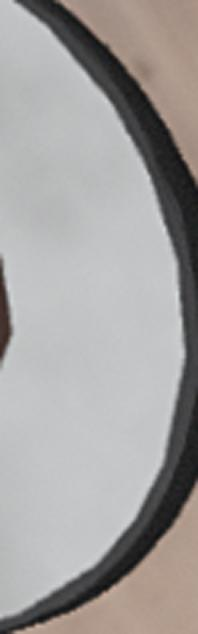

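Run:
```python
from h import *
z=dict(np.load("w2.npz"));crop(z,295,150,450,305,4,"pics/w2c.png")
for n in("scene","side"):
    c=cam(n);print(n,proj(c,[[.53,-.274,.045],[.52,-.242,.045],[.5018,-.2518,.192]]).round(1))
    crop(c,*( (340,140,440,240) if n=="scene" else (300,150,400,250)),6,f"pics/{n}r.png")
```

```text
scene [[394.3 206.6]
 [394.1 211.1]
 [407.1 158.4]]
side [[346.  195.2]
 [348.9 199.3]
 [355.6 149.4]]
```

View pics/w2c.png

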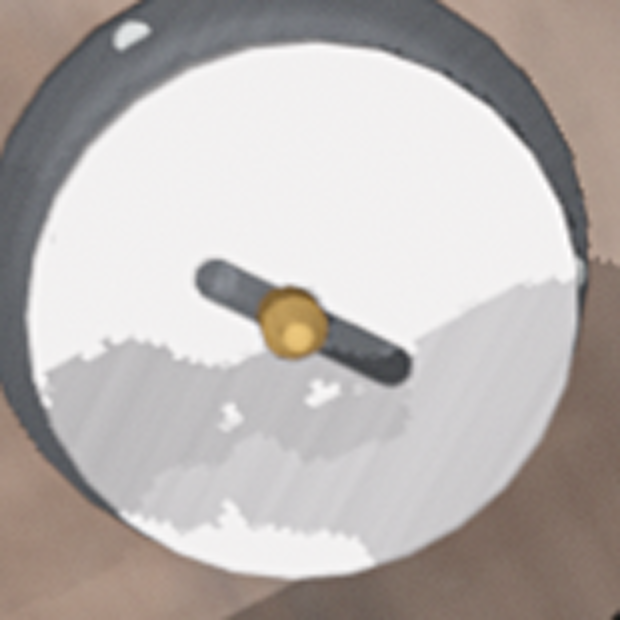

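View pics/scener.png

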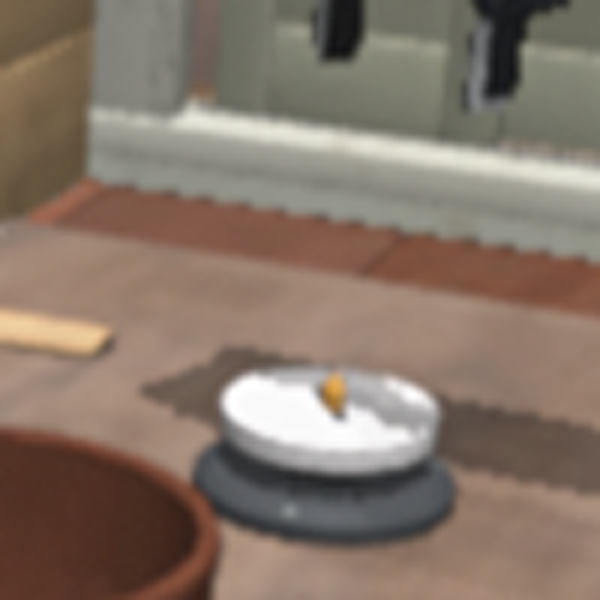

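View pics/sider.png

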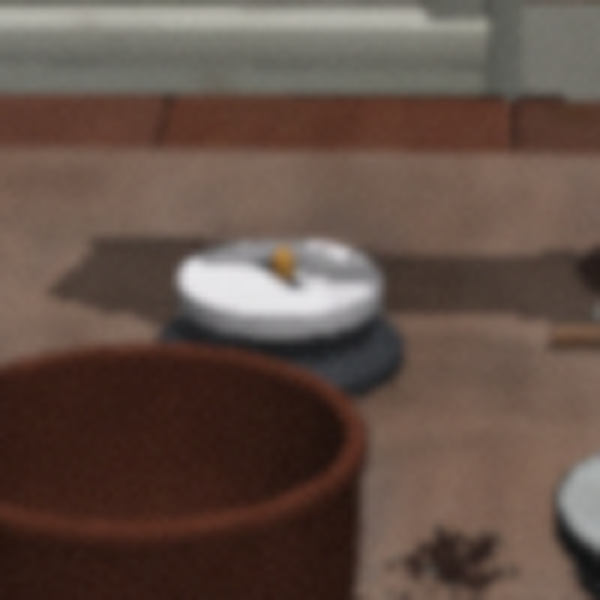

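Run:
```python
from h import *
w=dict(np.load("w2.npz"));a=cam("scene");b=cam("side")
print("tip",onz(w,(369.2,233.7),.061).round(4),onz(a,(395.8,202.3),.061).round(4),onz(b,(347.3,191),.061).round(4))
print("slot ends",onz(w,(295+198/4,150+275/4),.045).round(4),onz(w,(295+410/4,150+370/4),.045).round(4))
def tri(L):
    A=np.zeros((3,3));B=np.zeros(3)
    for c,uv in L:
        o,d=ray(c,uv);d/=np.linalg.norm(d);M=np.eye(3)-np.outer(d,d);A+=M;B+=M@o
    return np.linalg.solve(A,B)
print(tri([(w,(369.2,233.7)),(a,(395.8,202.3)),(b,(347.3,191))]))
print("disc tri",tri([(w,(370.2,226.9)),(a,(395,208.3)),(b,(346.7,197.1))]))
print("gripper fingertips check")
```

```text
tip [ 0.5283 -0.2724  0.061 ] [ 0.525  -0.2677  0.061 ] [ 0.5258 -0.2673  0.061 ]
slot ends [ 0.5178 -0.2585  0.045 ] [ 0.5425 -0.2933  0.045 ]
[ 0.52699027 -0.27331962  0.05867218]
disc tri [ 0.52886267 -0.27506233  0.03919275]
gripper fingertips check
```

>>> drive_tool(slide=[[0, 40, 20], [0, 85, 40], [0, 130, 50], [0, 175, 50], [0, 220, 50], [0, 265, 50], [0, 310, 50], [0, 355, 50], [0, 400, 50], [0, 440, 50]], turn=[[0, 0, 0.08], [0, 0, 0.16], [0, 0, 0.25], [0, 0, 0.34], [0, 0, 0.43], [0, 0, 0.52], [0, 0, 0.61], [0, 0, 0.7], [0, 0, 0.79], [0, 0, 0.88]], gripper=[1, 1, 1, 1, 1, 1, 1, 1, 1, 1])

```text
t: 3.05
eef_pos: [0.5021, 0.1898, 0.2435]
tool_rot: [0.697, -0.123, 0.695, 0.127]
contact_force: [0.7, -0.3, -0.7]
gripper_width: 1.002
```

>>> drive_tool(slide=[[0, 30, 0], [0, 50, 0], [0, 50, 0], [0, 50, 0], [0, 50, 0]], turn=[[0, 0, 0.05], [0, 0, 0.1], [0, 0, 0.1], [0, 0, 0.1], [0, 0, 0.1]], gripper=[1, 1, 1, 1, 1])

```text
t: 3.55
eef_pos: [0.5027, 0.2376, 0.2433]
tool_rot: [0.69, -0.157, 0.688, 0.16]
contact_force: [-0.9, -0.0, 0.2]
gripper_width: 1.004
```

Run:
```python
from h import *
c=cam("wrist");cv2.imwrite("pics/w3.png",c["color"][:,:,::-1])
o=bot.get_obs();print(o["eef_pos"],o["q"].round(3),abs(o["joint_vel"]).max())
print(proj(c,[[.522,.256,.08],[.522,.256,0],[.567,.042,.1]]))
np.savez("w3.npz",**{k:c[k] for k in("color","K","R","t","d")})
```

```text
[0.50269361 0.23770095 0.24335705] [ 0.047  0.358 -0.746  1.794  0.268  1.089 -0.34 ] 0.0065664833193678504
[[353.74079463 204.14271357]
 [346.95364313 187.80516164]
 [287.77817523 454.81870543]]
```

View pics/w3.png

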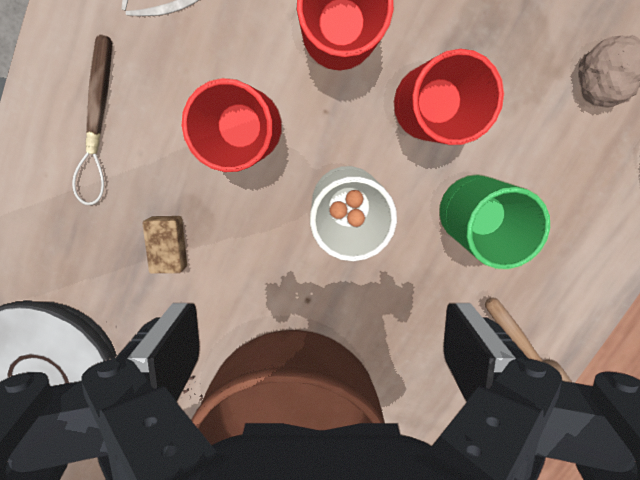

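Run:
```python
from h import *
from scipy.spatial.transform import Rotation as Ro
w=dict(np.load("w3.npz"));im=w["color"].astype(int)
m=((im.min(2)>165)&(im.max(2)-im.min(2)<30)).astype(np.uint8);m[:,:300]=0;m[:,410:]=0;m[:160]=0;m[280:]=0
cs,_=cv2.findContours(m,cv2.RETR_EXTERNAL,cv2.CHAIN_APPROX_NONE);q=max(cs,key=cv2.contourArea)
e=cv2.fitEllipse(cv2.convexHull(q));print(e,cv2.contourArea(q))
P=np.array([onz(w,p[0].astype(float),.08)[:2] for p in cv2.convexHull(q)])
A=np.c_[2*P,np.ones(len(P))];s=np.linalg.lstsq(A,(P**2).sum(1),rcond=None)[0];print("circle",s[:2],np.sqrt(s[2]+s[0]**2+s[1]**2), onz(w,e[0],.08))
for n,p in [("cork",(165,244)),("mallet tip",(490,302)),("red3",(232,125)),("red1",(448,97)),("green",(508,223)),("bowlfar",(300,372))]: print(n,onz(w,p,.02 if n[0] in"cm" else .08).round(3))
o=bot.get_obs();ww,x,y,z=o["tool_rot"];R=Ro.from_quat([x,y,z,ww]).as_matrix();print(R.round(3))
a=cam("scene");b=cam("side")
print(proj(a,[.522,.256,.08]),proj(b,[.522,.256,.08]))
```

```text
((352.95428466796875, 218.24258422851562), (85.07637023925781, 87.38462829589844), 71.42626953125) 5726.5
circle [0.52683649 0.24530175] 0.033036490985731394 [0.52638836 0.24609502 0.08      ]
cork [0.392 0.139 0.02 ]
mallet tip [0.694 0.22  0.02 ]
red3 [0.418 0.269 0.08 ]
red1 [0.547 0.354 0.08 ]
green [0.635 0.295 0.08 ]
bowlfar [0.547 0.108 0.08 ]
[[ 0.002 -0.437  0.899]
 [ 0.006  0.899  0.437]
 [-1.     0.004  0.004]]
[[305.11932004 285.49061785]] [[337.13210171 275.46949887]]
```

Run:
```python
from h import *
a=cam("scene");b=cam("side")
print(onz(a,(306.7,283.8),.08),onz(b,(335.7,273.9),.08))
# bowl rim outer: scene crop x246-459,y82-172 ; side crop 238-451, y105-197
print(onz(a,(200+352.5/2.6,180+127/2.6),.1),onz(b,(200+344.5/2.8,170+150/2.8),.1))
```

```text
[0.52225442 0.2497453  0.08      ] [0.52531621 0.2498504  0.08      ]
[0.55967103 0.05187182 0.1       ] [0.56854182 0.04953694 0.1       ]
```

>>> drive_tool(slide=[[12, 5, -20], [23, 9, -50], [23, 9, -80], [23, 9, -110], [23, 9, -110], [23, 9, -110]], turn=[[0, 0, 0], [0, 0, 0], [0, 0, 0], [0, 0, 0], [0, 0, 0], [0, 0, 0]], gripper=[1, 1, 1, 1, 1, 1])

```text
t: 4.4
eef_pos: [0.5254, 0.2479, 0.1339]
tool_rot: [0.69, -0.157, 0.688, 0.161]
contact_force: [0.1, -0.4, 0.2]
gripper_width: 1.001
```

Run:
```python
from h import *
c=cam("wrist");cv2.imwrite("pics/w4.png",c["color"][:,:,::-1])
o=bot.get_obs();print(o["eef_pos"],o["q"].round(3))
print(proj(c,[[.526,.2465,.08]]))
```

```text
[0.52602911 0.24841558 0.13491724] [-0.028  0.52  -0.679  1.84   0.4    0.914 -0.436]
[[319.90020035 264.86835351]]
```

View pics/w4.png

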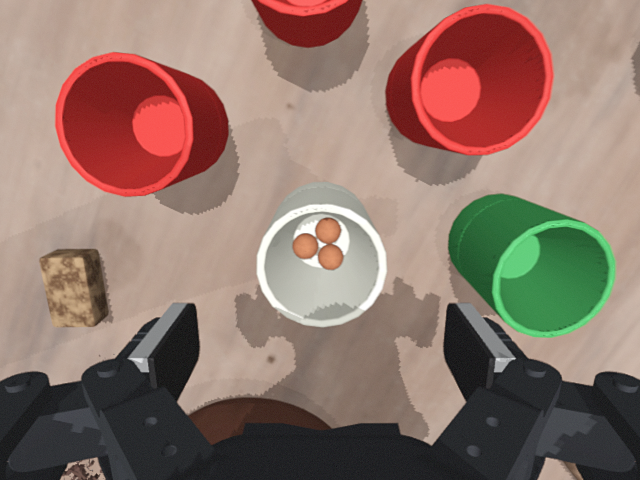

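>>> drive_tool(slide=[[0, -2, -30], [0, -2, -60], [0, -2, -85], [0, -2, -95], [0, -2, -95], [0, -2, -95], [0, -2, -95], [0, -2, -95], [0, -2, -95], [0, -2, -95]], turn=[[0, 0, 0], [0, 0, 0], [0, 0, 0], [0, 0, 0], [0, 0, 0], [0, 0, 0], [0, 0, 0], [0, 0, 0], [0, 0, 0], [0, 0, 0]], gripper=[1, 1, 1, 1, 1, 0.6, 0.6, 0.6, 0.6, 0.6], squeeze=60)

```text
t: 5.45
eef_pos: [0.5272, 0.2472, 0.0425]
tool_rot: [0.692, -0.157, 0.686, 0.161]
contact_force: [-1.7, -1.0, 8.6]
gripper_width: 0.773
```

Run:
```python
from h import *
c=cam("wrist");cv2.imwrite("pics/w5.png",c["color"][:,:,::-1])
c=cam("scene");cv2.imwrite("pics/s5.png",c["color"][:,:,::-1])
o=bot.get_obs();print(o["eef_pos"],o["q"].round(3),o["gripper_width"],o["contact_force"])
```

```text
[0.5271965  0.24718312 0.04246301] [-0.088  0.641 -0.602  1.894  0.513  0.753 -0.524] 0.7670601220270483 [-1.51280686 -0.73667495  7.10786706]
```

View pics/s5.png

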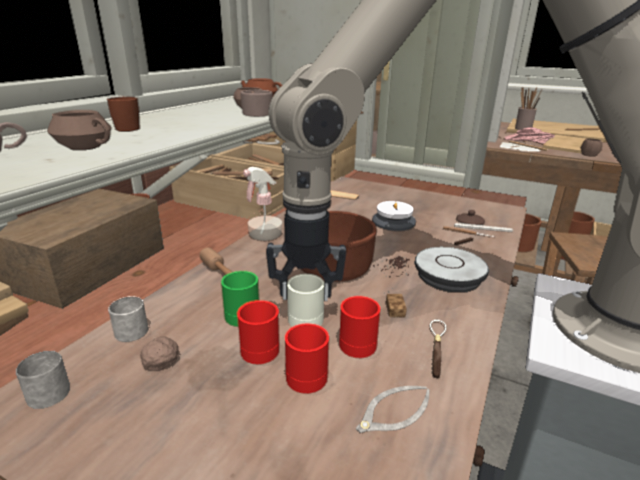

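>>> drive_tool(slide=[[0, 0, 0], [0, 0, 10], [0, 0, 30], [0, 0, 60], [0, 0, 95], [0, 0, 130], [0, 0, 165], [0, 0, 200], [0, 0, 220], [0, 0, 220]], turn=[[0, 0, 0], [0, 0, 0], [0, 0, 0], [0, 0, 0], [0, 0, 0], [0, 0, 0], [0, 0, 0], [0, 0, 0], [0, 0, 0], [0, 0, 0]], gripper=[0.5, 0.5, 0.5, 0.5, 0.5, 0.5, 0.5, 0.5, 0.5, 0.5], squeeze=60)

```text
t: 6.55
eef_pos: [0.5285, 0.2485, 0.2666]
tool_rot: [0.694, -0.156, 0.684, 0.162]
contact_force: [0.2, -0.5, -2.0]
gripper_width: 0.771
```

Run:
```python
from h import *
c=cam("wrist");cv2.imwrite("pics/w6.png",c["color"][:,:,::-1])
o=bot.get_obs();print(o["eef_pos"],o["q"].round(3),o["gripper_width"],o["contact_force"])
```

```text
[0.52757968 0.24759421 0.26406978] [ 0.036  0.381 -0.745  1.715  0.28   1.141 -0.334] 0.7665342008744566 [ 0.2214187  -1.36554756 -3.54009232]
```

View pics/w6.png

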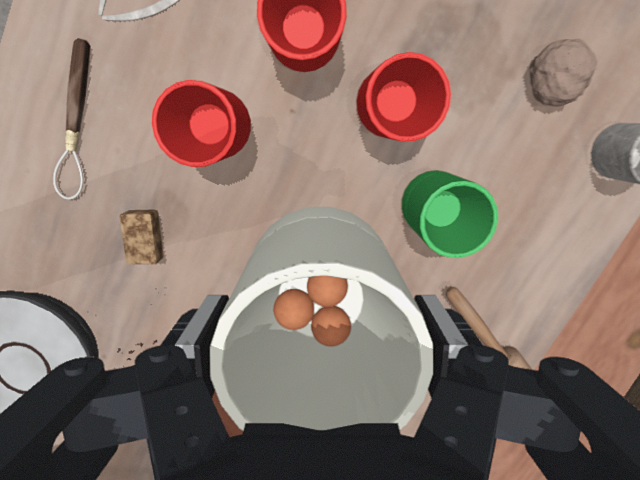

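>>> drive_tool(slide=[[5, -20, 0], [10, -45, 0], [15, -70, 0], [20, -95, 0], [25, -120, 0], [30, -140, 0], [35, -150, 0], [35, -150, 0], [35, -150, 0]], turn=[[0, 0, -0.06], [0, 0, -0.12], [0, 0, -0.18], [0, 0, -0.24], [0, 0, -0.3], [0, 0, -0.36], [0, 0, -0.42], [0, 0, -0.45], [0, 0, -0.45]], gripper=[0.5, 0.5, 0.5, 0.5, 0.5, 0.5, 0.5, 0.5, 0.5])

```text
t: 7.5
eef_pos: [0.5621, 0.0978, 0.2634]
tool_rot: [0.711, 0.001, 0.703, 0.003]
contact_force: [-0.1, -0.0, -2.5]
gripper_width: 0.765
```

```bash
cat >> h.py <<'E'
from scipy.spatial.transform import Rotation as Ro
def st():
    o=bot.get_obs();w,x,y,z=o["tool_rot"];R=Ro.from_quat([x,y,z,w]).as_matrix()
    print("t",o["t"],"p",o["eef_pos"].round(4),"q",o["q"].round(3),"g",round(float(o["gripper_width"]),3),"F",o["contact_force"].round(1));print("x",R[:,0].round(3),"z",R[:,2].round(3),"v",abs(o["joint_vel"]).max().round(3));return o,R
E
python3 - <<'E'
from h import *
st()
c=cam("scene");cv2.imwrite("pics/s7.png",c["color"][:,:,::-1])
E
```

```text
t 7.5 p [0.5621 0.0978 0.2634] q [ 0.212  0.332 -0.615  1.75   0.211  1.114 -0.465] g 0.765 F [-0.1 -0.  -2.5]
x [ 0.011  0.005 -1.   ] z [1.    0.003 0.011] v 0.032
```

>>> drive_tool(slide=[[0, 0, 0], [0, 0, 0], [0, 0, 0], [0, 0, 0]], turn=[[-0.1, 0, 0], [-0.2, 0, 0], [-0.3, 0, 0], [-0.3, 0, 0]], gripper=[0.5, 0.5, 0.5, 0.5])

```text
t: 7.95
eef_pos: [0.5607, 0.1039, 0.2627]
tool_rot: [0.703, -0.109, 0.696, -0.098]
contact_force: [-0.2, 0.9, -2.9]
gripper_width: 0.768
```

Run:
```python
from h import *
st()
```

```text
t 7.95 p [0.5607 0.1039 0.2627] q [-0.012  0.378 -0.562  1.714  0.473  1.29  -0.715] g 0.768 F [-0.2  0.9 -2.9]
x [ 0.013 -0.289 -0.957] z [1.    0.018 0.008] v 0.075
```

View pics/s7.png

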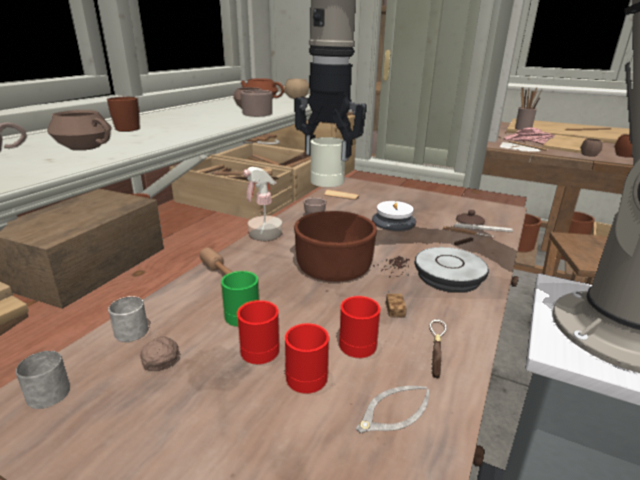

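>>> drive_tool(slide=[[0, -10, 0], [2, -25, 0], [3, -40, 0], [4, -55, 0], [4, -70, 0], [4, -85, 0], [4, -100, 0], [4, -104, 0], [4, -104, 0]], turn=[[-0.05, 0, 0], [-0.1, 0, 0], [-0.16, 0, 0], [-0.22, 0, 0], [-0.28, 0, 0], [-0.34, 0, 0], [-0.4, 0, 0], [-0.45, 0, 0], [-0.45, 0, 0]], gripper=[0.5, 0.5, 0.5, 0.5, 0.5, 0.5, 0.5, 0.5, 0.5])

```text
t: 8.85
eef_pos: [0.564, 0.0001, 0.2613]
tool_rot: [0.66, -0.263, 0.658, -0.249]
contact_force: [-0.4, 0.7, -3.5]
gripper_width: 0.766
```

Run:
```python
from h import *
st()
c=cam("scene");cv2.imwrite("pics/s8.png",c["color"][:,:,::-1])
c=cam("wrist");cv2.imwrite("pics/w8.png",c["color"][:,:,::-1])
print(proj(c,[[.565,.05,.1],[.565,.05,0]]))
```

```text
t 8.85 p [5.640e-01 1.000e-04 2.613e-01] q [-0.139  0.454 -0.446  1.766  0.795  1.499 -0.851] g 0.766 F [-0.4  0.7 -3.5]
x [ 0.011 -0.675 -0.738] z [ 1.     0.02  -0.004] v 0.02
[[ 324.29001743  -41.8519508 ]
 [ 324.08481396 -115.14911885]]
```

View pics/s8.png

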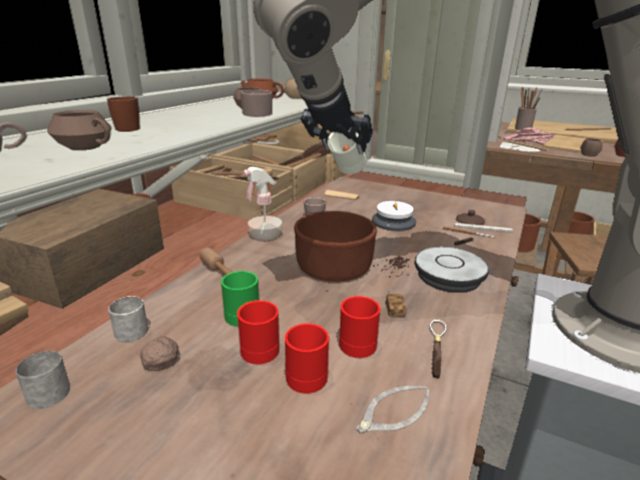

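View pics/w8.png

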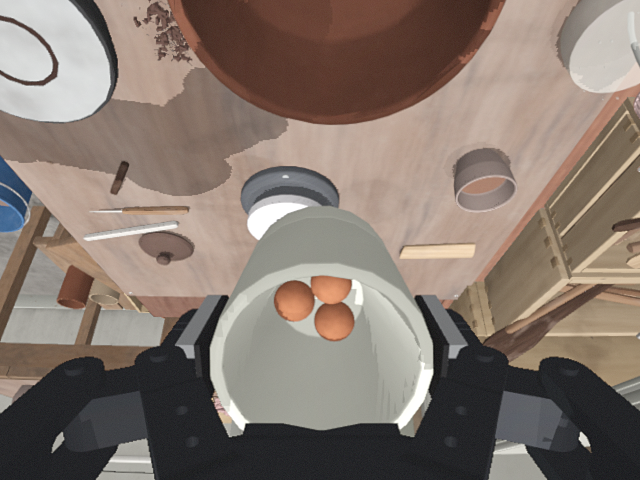

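Run:
```python
from h import *
c=cam("wrist")
print(onz(c,(335,123),.1),onz(c,(335,123),.09),onz(c,(172,5),.1),onz(c,(503,5),.1))
```

```text
[ 0.57572093 -0.05776902  0.1       ] [ 0.57631601 -0.06700766  0.09      ] [0.484099   0.02530814 0.1       ] [0.66231183 0.02926857 0.1       ]
```

>>> drive_tool(slide=[[1, 0, 0], [1, 0, 0], [1, 0, 0], [1, 0, 0], [1, 0, 0]], turn=[[-0.1, 0, 0], [-0.2, 0, 0], [-0.3, 0, 0], [-0.4, 0, 0], [-0.4, 0, 0]], gripper=[0.5, 0.5, 0.5, 0.5, 0.5])

```text
t: 9.5
eef_pos: [0.5653, 0.0017, 0.2602]
tool_rot: [0.595, -0.39, 0.595, -0.373]
contact_force: [-0.5, 0.0, -2.4]
gripper_width: 0.767
```

Run:
```python
from h import *
st()
c=cam("scene");crop(c,230,80,430,280,3,"pics/s9.png")
```

```text
t 9.5 p [0.5653 0.0017 0.2602] q [-0.325  0.622 -0.361  1.757  0.981  1.763 -1.019] g 0.767 F [-0.5  0.  -2.4]
x [ 0.013 -0.908 -0.418] z [ 1.     0.02  -0.013] v 0.056
```

View pics/s9.png

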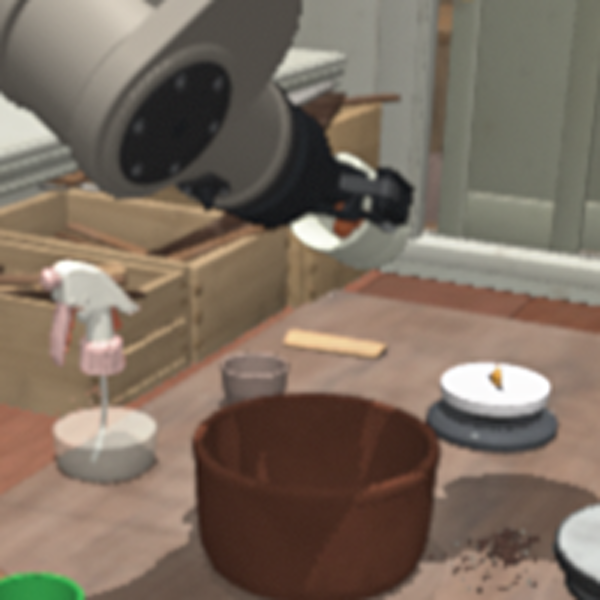

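>>> drive_tool(slide=[[2, -4, 0], [4, -8, 0], [4, -8, 0], [4, -8, 0], [4, -8, 0], [4, -8, 0]], turn=[[-0.1, 0, 0], [-0.2, 0, 0], [-0.3, 0, 0], [-0.4, 0, 0], [-0.5, 0, 0], [-0.5, 0, 0]], gripper=[0.5, 0.5, 0.5, 0.5, 0.5, 0.5])

```text
t: 10.15
eef_pos: [0.5695, -0.0067, 0.26]
tool_rot: [-0.481, 0.525, -0.485, 0.508]
contact_force: [0.9, 0.2, -2.6]
gripper_width: 0.767
```

Run:
```python
from h import *
st()
c=cam("scene");crop(c,230,80,430,280,3,"pics/s10.png")
c=cam("wrist");cv2.imwrite("pics/w10.png",c["color"][:,:,::-1])
```

```text
t 10.15 p [ 0.5695 -0.0067  0.26  ] q [-0.637  0.849  0.038  1.763  1.058  1.898 -1.077] g 0.767 F [ 0.9  0.2 -2.6]
x [ 0.013 -0.998  0.066] z [ 1.     0.012 -0.021] v 0.077
```

View pics/s10.png

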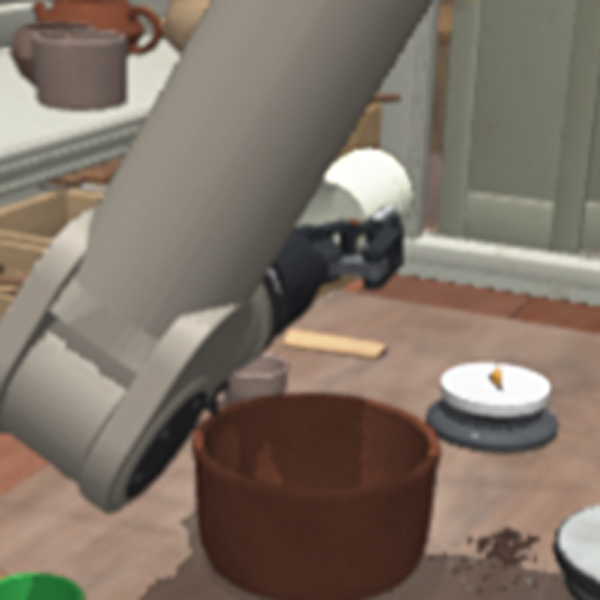

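View pics/w10.png

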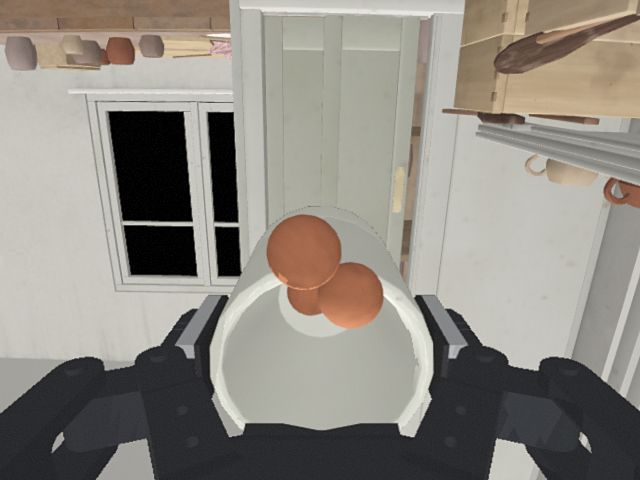

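>>> drive_tool(slide=[[0, 0, 0], [0, 0, 0], [0, 0, 0], [0, 0, 0], [0, 0, 0], [0, 0, 0]], turn=[[-0.08, 0, 0], [-0.16, 0, 0], [-0.16, 0, 0], [-0.16, 0, 0], [-0.16, 0, 0], [-0.16, 0, 0]], gripper=[0.5, 0.5, 0.5, 0.5, 0.5, 0.5])

```text
t: 10.85
eef_pos: [0.5703, -0.0075, 0.2624]
tool_rot: [-0.44, 0.558, -0.444, 0.545]
contact_force: [0.2, 0.2, -2.3]
gripper_width: 0.768
```

Run:
```python
from h import *
st()
c=cam("scene");crop(c,230,80,430,280,3,"pics/s11.png")
c=cam("wrist");cv2.imwrite("pics/w11.png",c["color"][:,:,::-1])
```

```text
t 10.85 p [ 0.5703 -0.0075  0.2624] q [-0.737  0.938  0.192  1.765  1.056  1.902 -1.076] g 0.768 F [ 0.2  0.2 -2.3]
x [ 0.01  -0.976  0.217] z [ 1.     0.007 -0.017] v 0.009
```

View pics/s11.png

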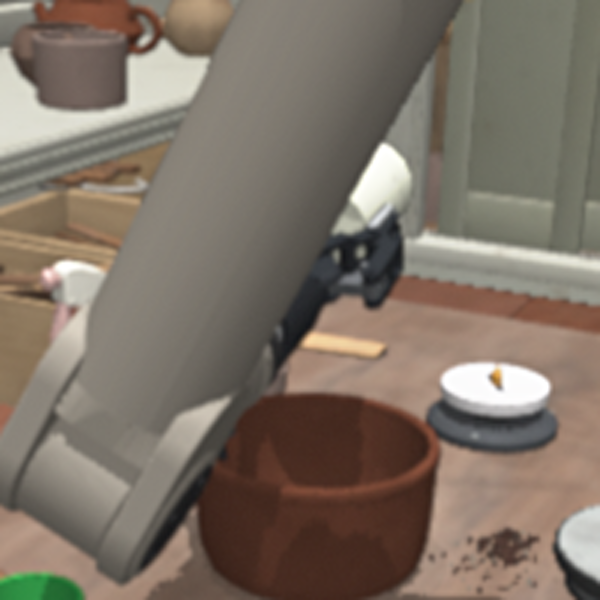

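View pics/w11.png

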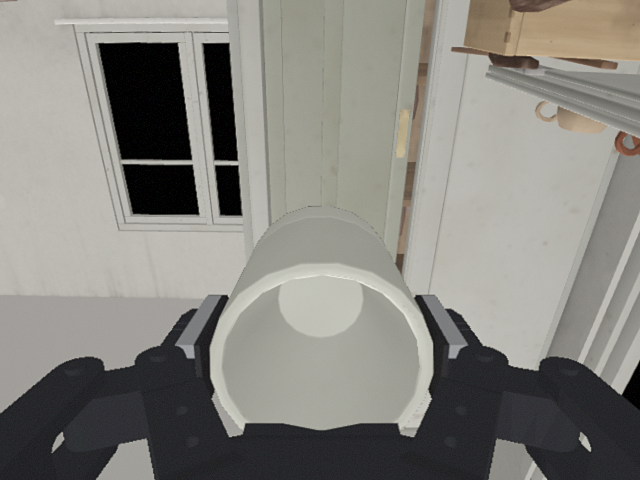

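>>> drive_tool(slide=[[0, 0, 5], [0, 0, 10], [0, 0, 15], [0, 0, 20], [0, 0, 20], [0, 0, 20], [0, 0, 20], [0, 0, 20], [0, 0, 20], [0, 0, 20]], turn=[[0.12, 0, 0], [0.24, 0, 0], [0.36, 0, 0], [0.48, 0, 0], [0.6, 0, 0], [0.72, 0, 0], [0.84, 0, 0], [0.96, 0, 0], [1.08, 0, 0], [1.2, 0, 0]], gripper=[0.5, 0.5, 0.5, 0.5, 0.5, 0.5, 0.5, 0.5, 0.5, 0.5])

```text
t: 11.95
eef_pos: [0.5699, -0.0073, 0.2831]
tool_rot: [0.679, -0.211, 0.674, -0.198]
contact_force: [0.3, -0.4, -3.7]
gripper_width: 0.77
```

Run:
```python
from h import *
o,R=st()
print(Ro.from_matrix(np.c_[[0,0,-1],[0,1,0],[1,0,0]]@R.T).as_rotvec())
```

```text
t 11.95 p [ 0.5699 -0.0073  0.2831] q [-0.386  0.344 -0.022  1.763  0.565  1.323 -0.611] g 0.77 F [ 0.3 -0.4 -3.7]
x [ 0.012 -0.553 -0.833] z [1.    0.019 0.001] v 0.816
[ 0.58637799  0.00706236 -0.01843411]
```

>>> drive_tool(slide=[[0, -5, 0], [0, -10, 0], [0, -20, 0], [0, -20, 0], [0, -20, 0], [0, -20, 0]], turn=[[0.12, 0, 0], [0.24, 0, -0.01], [0.36, 0, -0.01], [0.48, 0, -0.01], [0.57, 0.005, -0.02], [0.57, 0.005, -0.02]], gripper=[0.5, 0.5, 0.5, 0.5, 0.5, 0.5])

```text
t: 12.55
eef_pos: [0.569, -0.0323, 0.2836]
tool_rot: [0.707, -0.003, 0.707, -0.01]
contact_force: [-0.2, -1.2, -2.0]
gripper_width: 0.772
```

Run:
```python
from h import *
o,R=st()
c=cam("wrist");cv2.imwrite("pics/w12.png",c["color"][:,:,::-1])
c=cam("scene");cv2.imwrite("pics/s12.png",c["color"][:,:,::-1])
```

```text
t 12.55 p [ 0.569  -0.0323  0.2836] q [-0.03   0.259 -0.04   1.749  0.031  1.134 -0.092] g 0.772 F [-0.2 -1.2 -2. ]
x [ 0.001 -0.018 -1.   ] z [ 1.    -0.01   0.001] v 0.09
```

View pics/w12.png

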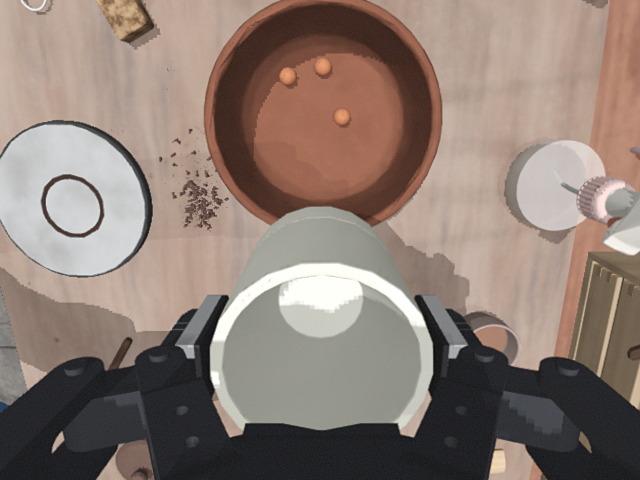

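View pics/s12.png

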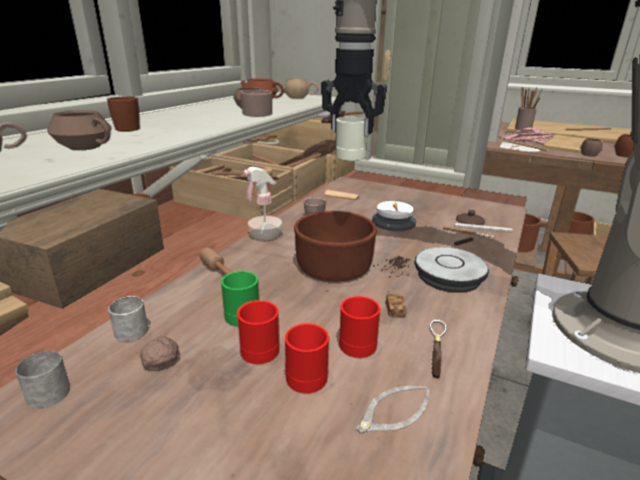

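>>> drive_tool(slide=[[-3, -30, 0], [-8, -70, 0], [-13, -110, -10], [-18, -150, -20], [-23, -190, -35], [-28, -230, -50], [-33, -270, -70], [-38, -305, -80], [-38, -318, -80], [-38, -318, -80]], turn=[[0.015, 0, 0], [0.015, 0, 0], [0.015, 0, 0], [0.015, 0, 0], [0.015, 0, 0], [0.015, 0, 0], [0.015, 0, 0], [0.015, 0, 0], [0.015, 0, 0], [0.015, 0, 0]], gripper=[0.5, 0.5, 0.5, 0.5, 0.5, 0.5, 0.5, 0.5, 0.5, 0.5])

```text
t: 13.65
eef_pos: [0.531, -0.3464, 0.2023]
tool_rot: [0.706, -0.0, 0.708, -0.003]
contact_force: [0.1, 0.4, -1.2]
gripper_width: 0.766
```

>>> drive_tool(slide=[[0, 0, 0], [0, 0, 0], [0, 0, 0]], turn=[[0, 0, 0], [0, 0, 0], [0, 0, 0]], gripper=[0.5, 0.5, 0.5])

```text
t: 13.95
eef_pos: [0.5321, -0.3443, 0.2027]
tool_rot: [0.707, -0.001, 0.707, -0.002]
contact_force: [0.4, -0.3, -2.6]
gripper_width: 0.769
```

Run:
```python
from h import *
o,R=st()
c=cam("wrist");cv2.imwrite("pics/w13.png",c["color"][:,:,::-1])
p=proj(c,[[.528,-.272,.061],[.530,-.275,.045]]);print(p)
np.savez("w13.npz",**{k:c[k] for k in("color","K","R","t","d")})
x,y=p[1].astype(int);crop(c,max(x-80,0),max(y-80,0),x+80,y+80,4,"pics/w13c.png");print(max(x-80,0),max(y-80,0))
```

```text
t 13.95 p [ 0.5321 -0.3443  0.2027] q [ 0.402  0.435  0.096  1.695 -0.043  1.012  0.512] g 0.769 F [ 0.4 -0.3 -2.6]
x [-0.001 -0.004 -1.   ] z [ 1.    -0.    -0.001] v 0.011
[[314.14441645 113.12159037]
 [317.44104829 117.85011643]]
237 37
```

View pics/w13.png

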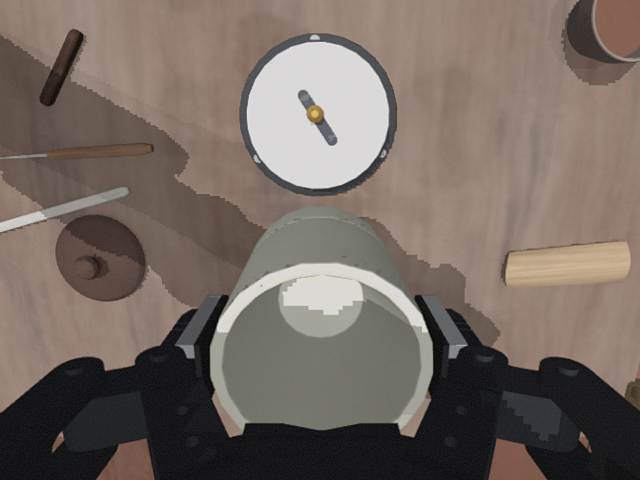

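View pics/w13c.png

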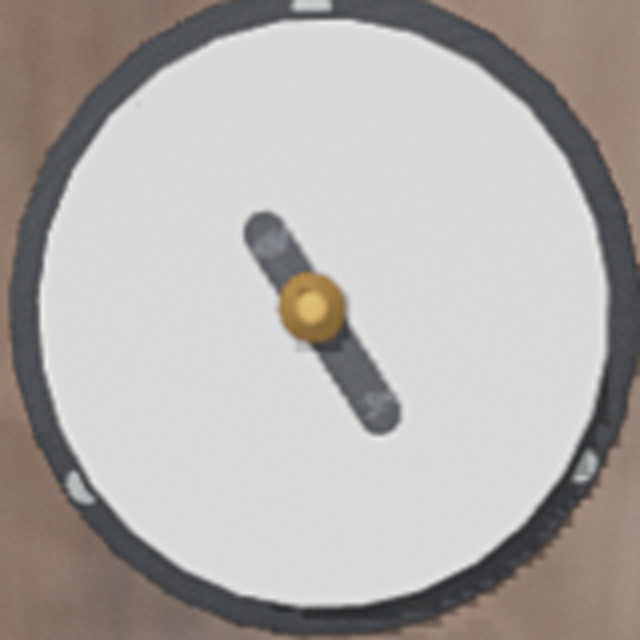

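Run:
```python
from h import *
w=dict(np.load("w13.npz"));print(onz(w,(315.2,113.75),.061))
im=w["color"].astype(int);m=(im.min(2)>190).astype(np.uint8);m[200:]=0
cs,_=cv2.findContours(m,cv2.RETR_EXTERNAL,cv2.CHAIN_APPROX_NONE);q=max(cs,key=cv2.contourArea)
P=np.array([onz(w,p[0].astype(float),.045)[:2] for p in q])
A=np.c_[2*P,np.ones(len(P))];s=np.linalg.lstsq(A,(P**2).sum(1),rcond=None)[0];print("circle",s[:2],np.sqrt(s[2]+s[0]**2+s[1]**2))
print([onz(w,(237+a/4,37+b/4),.045).round(4) for a,b in[(265,230),(378,415)]])
```

```text
[ 0.52869258 -0.27240061  0.061     ]
circle [ 0.52989868 -0.27483788] 0.048992131935913466
[array([ 0.5203, -0.2594,  0.045 ]), array([ 0.5399, -0.2907,  0.045 ])]
```

>>> drive_tool(slide=[[-1, 25, 0], [-3, 55, -10], [-3.4, 72, -30], [-3.4, 72, -55], [-3.4, 72, -75], [-3.4, 72, -85], [-3.4, 72, -90], [-3.4, 72, -90], [-3.4, 72, -90]], turn=[[0, 0, 0], [0, 0, 0], [0, 0, 0], [0, 0, 0], [0, 0, 0], [0, 0, 0], [0, 0, 0], [0, 0, 0], [0, 0, 0]], gripper=[0.5, 0.5, 0.5, 0.5, 0.5, 0.5, 0.5, 0.5, 0.5])

```text
t: 14.9
eef_pos: [0.5291, -0.2732, 0.1136]
tool_rot: [0.707, -0.001, 0.707, -0.002]
contact_force: [0.4, 0.7, -1.1]
gripper_width: 0.775
```

Run:
```python
from h import *
o,R=st();print((np.array([.5287,-.2724,.1125])-o["eef_pos"])*1000)
c=cam("scene");crop(c,330,120,450,240,5,"pics/s14.png")
c=cam("side");crop(c,290,110,410,230,5,"pics/d14.png")
```

```text
t 14.9 p [ 0.5291 -0.2732  0.1136] q [ 0.318  0.48   0.066  1.859 -0.036  0.802  0.401] g 0.775 F [ 0.4  0.7 -1.1]
x [ 0.    -0.005 -1.   ] z [ 1.    -0.001  0.   ] v 0.007
[-0.42177103  0.76222252 -1.13436613]
```

View pics/s14.png

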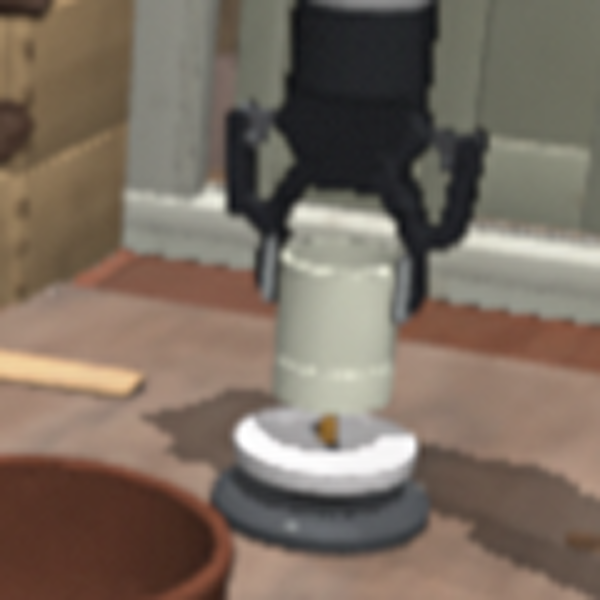

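>>> drive_tool(slide=[[-0.4, 0.8, -3], [-0.4, 0.8, -6], [-0.4, 0.8, -9], [-0.4, 0.8, -12], [-0.4, 0.8, -15], [-0.4, 0.8, -17], [-0.4, 0.8, -17]], turn=[[0, 0, 0], [0, 0, 0], [0, 0, 0], [0, 0, 0], [0, 0, 0], [0, 0, 0], [0, 0, 0]], gripper=[0.5, 0.5, 0.5, 0.5, 0.5, 0.5, 0.5])

```text
t: 15.7
eef_pos: [0.5285, -0.2723, 0.0963]
tool_rot: [0.707, -0.001, 0.707, -0.002]
contact_force: [-0.1, 0.3, -2.4]
gripper_width: 0.763
```

>>> drive_tool(slide=[[0, 0, -2], [0, 0, -4], [0, 0, -6], [0, 0, -8], [0, 0, -9], [0, 0, -9]], turn=[[0, 0, 0], [0, 0, 0], [0, 0, 0], [0, 0, 0], [0, 0, 0], [0, 0, 0]], gripper=[0.5, 0.5, 0.5, 0.5, 0.5, 0.5], squeeze=80)

```text
t: 16.3
eef_pos: [0.5285, -0.2725, 0.0876]
tool_rot: [0.707, -0.001, 0.707, -0.002]
contact_force: [-1.8, -0.4, 2.8]
gripper_width: 0.762
```

Run:
```python
from h import *
o,R=st()
c=cam("scene");crop(c,330,120,450,240,5,"pics/s15.png")
```

```text
t 16.3 p [ 0.5285 -0.2725  0.0876] q [ 0.32   0.515  0.063  1.875 -0.039  0.751  0.402] g 0.762 F [-1.8 -0.4  2.8]
x [-0.    -0.005 -1.   ] z [ 1.    -0.001 -0.   ] v 0.003
```

View pics/s15.png

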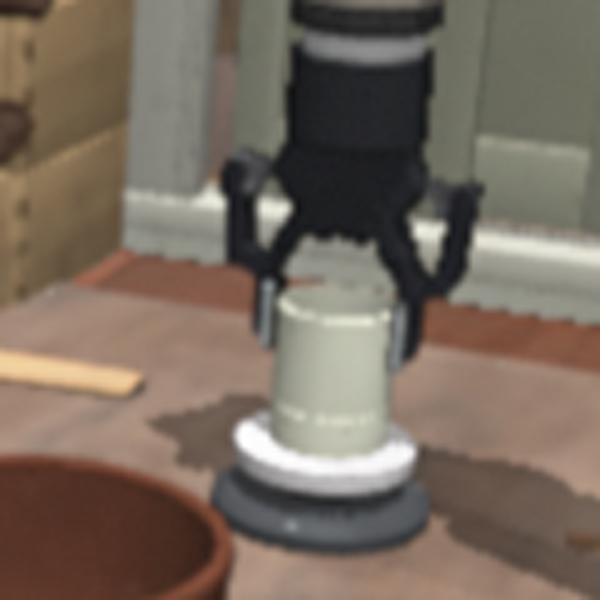

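>>> drive_tool(slide=[[0, 0, -2], [0, 0, -4], [0, 0, -6], [0, 0, -8], [0, 0, -9], [0, 0, -9]], turn=[[0, 0, 0], [0, 0, 0], [0, 0, 0], [0, 0, 0], [0, 0, 0], [0, 0, 0]], gripper=[0.5, 0.5, 0.5, 0.5, 0.5, 0.5])

```text
t: 16.95
eef_pos: [0.5285, -0.2728, 0.0798]
tool_rot: [0.707, -0.001, 0.707, -0.002]
contact_force: [-4.9, 1.5, 12.8]
gripper_width: 0.764
```

Run:
```python
from h import *
o,R=st()
```

```text
t 16.95 p [ 0.5285 -0.2728  0.0798] q [ 0.322  0.526  0.062  1.879 -0.039  0.735  0.403] g 0.764 F [-4.9  1.5 12.8]
x [ 0.    -0.005 -1.   ] z [ 1.    -0.002  0.   ] v 0.002
```

>>> drive_tool(slide=[[0, 0, -1.5], [0, 0, -3], [0, 0, -3], [0, 0, -3], [0, 0, -3]], turn=[[0, 0, 0], [0, 0, 0], [0, 0, 0], [0, 0, 0], [0, 0, 0]], gripper=[0.5, 0.5, 0.5, 0.5, 0.5])

```text
t: 17.45
eef_pos: [0.5285, -0.273, 0.0796]
tool_rot: [0.707, -0.001, 0.707, -0.003]
contact_force: [-11.4, 4.7, 27.8]
gripper_width: 0.764
```

Run:
```python
from h import *
o,R=st()
c=cam("scene");crop(c,280,120,440,280,3.75,"pics/s16.png")
c=cam("side");crop(c,270,120,390,240,5,"pics/d16.png")
o,R=st()
```

```text
t 17.45 p [ 0.5285 -0.273   0.0796] q [ 0.322  0.527  0.062  1.879 -0.04   0.734  0.403] g 0.764 F [-11.4   4.7  27.8]
x [ 0.001 -0.005 -1.   ] z [ 1.    -0.002  0.001] v 0.002
t 17.55 p [ 0.5286 -0.273   0.0796] q [ 0.322  0.527  0.062  1.879 -0.04   0.734  0.403] g 0.761 F [-10.2   3.6  27.2]
x [ 0.001 -0.005 -1.   ] z [ 1.    -0.002  0.001] v 0.002
```

View pics/s16.png

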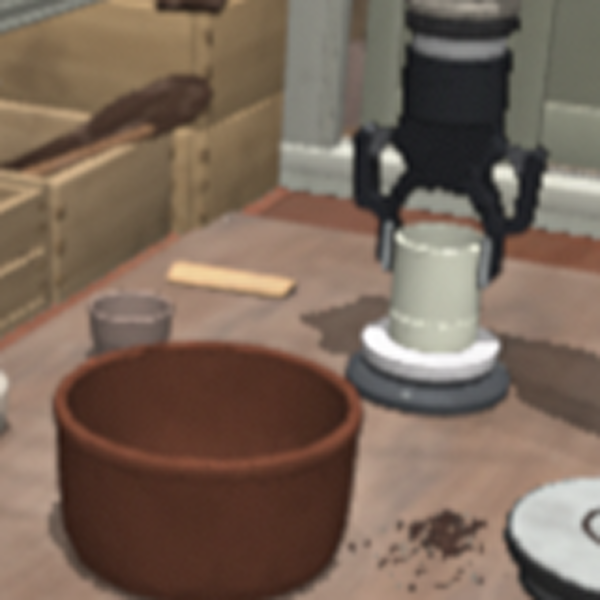

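View pics/d16.png

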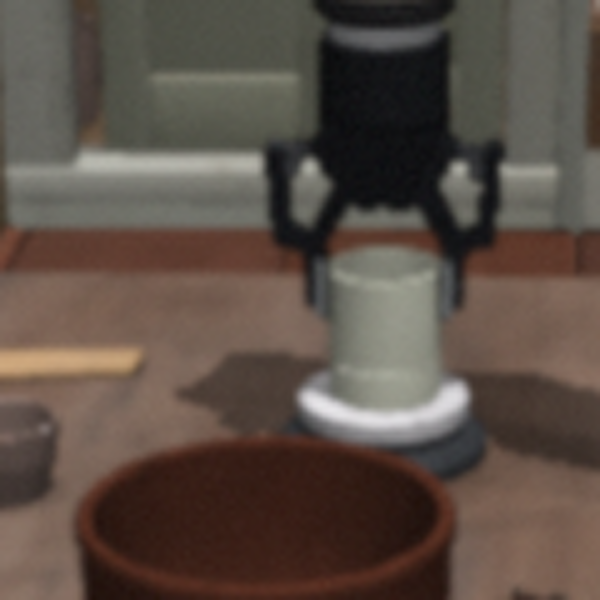

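Run:
```python
from station import bot
print(bot.hand_in())
```

```text
the job is handed in; nothing more can be done
None
```

The job is handed in at about 17.6 s of the 67 s allowed. I gripped the white chuck, tipped it about 102° over the bowl, stood it upright and lowered it onto the pin. It needed no sliding along the slot. I then pressed the disc down and kept the grip.

**What the last checks showed:**
- **Balls:** all three showed in the bowl, and the chuck was empty.
- **Seating:** the foot went below the pin tip's height without touching and met the disc 16 mm lower, as expected.
- **Press:** the tool went down about 8 mm further onto the hard stop, with 27 N upward force, upright within 0.01 rad and at rest, still gripping at 80 N.

**What disagreed or was not checked:**
- **Camera offset:** the fixed cameras first put the rest, chuck and bowl up to 33 mm off from the wrist camera. That was mostly my rough pixel picks; re-measuring brought them within about 5 mm for the pin and chuck and about 15 mm for the bowl. For the pin I used two wrist views, which agreed to about 1 mm.
- **Sideways force:** about 11 N sideways remained at the end, probably from the tool being slightly off the pin.
- **Bystanders:** the bowl and bystanders look unmoved in the later pictures and I felt no contact with them, but I did not measure their positions again.

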